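# Unlock the tube rack, draw the longer tube and hold it slanted over the tray

## Task

The two stoppered glass tubes in the white rack are locked down by a sliding steel keeper: push its upright tab towards the tubes until the keeper clicks home at the end of its travel. Then draw the longer tube up out of the rack and hold it raised over the middle of the catch tray, stopper end up and slanted 45 degrees (halfway between upright and level), its lower end at least 8 cm above the tray's rim, so that its marks can be read; finish while still holding it there, motionless. Leave the shorter tube in the rack and do not disturb the other things on the bench.

Things in the scene. Friction and masses are not known exactly. Their poses are not given: they have to be found in the camera images.
- rack: White plastic rack block, fixed, 90 (x) x 170 (y) x 70 mm high, on either side of the bench, yaw within 0.3 rad. Origin: centre of its underside; +x is the way the keeper opens (roughly away from the robot). Two wells 31 mm wide, 60 mm deep, open at the top, at x 0, y +45 and -45 mm; either tube may be in either. Rails along x (-45 to +90 mm) at y +-72 to +-84 mm reach z 88 mm.
- keeper (a joint): Flat dark steel comb, top at z 81 mm, sliding along rack +x, 0 to 0.046 m; starts at 0 to 0.010. Shut, its prongs lie 2 mm over the tubes' collars and lock both down. Friction 0.8 N plus drag; from about 0.031 a spring roller resists (about 5 N), past 0.040 it carries the keeper on and holds it home, at 0.044 to 0.046 m. Home, the cross bar is at rack x 64 to 82 mm, the prong tips at x 30 mm.
- tab (a point): Middle of the top edge of the keeper's upright tab (z 122 mm): a plate 10 mm thick along rack x, 28 mm wide along y, standing 41 mm above the keeper, midway between the wells, at rack x -72 mm (the robot's side of the tubes) when the keeper is at 0; it moves with the keeper. Its front face looks to rack -x. Push it with shut fingers or pinch it.
- long_tube: The longer stoppered tube: clear glass, 28 mm diameter, 145 mm long with its 15 mm grey stopper (same diameter); white collar 44 mm wide, 55 to 60 mm above the bottom. 80 to 160 g. Origin: centre of its lower end; z runs to the stopper. It stands upright, hung by its collar on the rack's top, 55 mm deep in its well, its top 160 mm above the bench. Grip the glass above the collar.
- long_tube_middle (a point): Middle of the long tube's length, on its axis, 72.5 mm from its lower end; axes as the tube.
- short_tube: The shorter tube, to be left in the rack: the same, but 115 mm long, its top 130 mm above the bench. Origin: centre of its lower end.
- tray: Clear translucent plastic catch tray, fixed to the bench, open above, 200 (x) x 160 (y) x 60 mm high, rim at z 60 mm, turned by up to 0.3 rad. Origin: centre of its underside.
- beaker: Glass beaker, 68 mm wide, 90 mm high, bystander between rack and tray. Origin: centre of its underside.
- reagent: Amber bottle, 60 mm wide, 140 mm high, bystander at the far side. Origin: centre of its underside.
- jar: White jar, 60 mm wide, 70 mm high, bystander at the far side. Origin: centre of its underside.
- spatula: Lab spatula 180 mm long lying on the bench near the robot, bystander. Origin: underside at its middle.
There are look-alikes about, which are no part of the job. What is shaped like the short_tube but black or green is not meant.

How it is judged:
On the way, in this order (a step that is already met when the one before it is completed fails the run):
1. the keeper is pushed past its spring roller, home at the end of its travel (value of joint keeper above 0.0425 m), for 0.2 s.
2. the long tube is drawn right out of its well, the keeper still home (z of long_tube in the frame of rack above 0.075 m and value of joint keeper above 0.0415 m and contact force between long_tube and the fingers above 0.5 N), for 0.1 s.
At the end, for the whole second after the job is handed in: Fingers alone hold the long tube, still (under 2 cm/s), stopper end up, 32 to 58 degrees from upright, lower end over 135 mm above the bench, middle within 60 mm of the tray's centre seen from above; keeper home (over 41.5 mm); short tube upright in its well, lifted under 10 mm (angle between long_tube's own z axis and vertical between 0.56 and 1.01 rad and height (world z) of long_tube above 0.135 m and horizontal distance between long_tube_middle and tray below 0.06 m and linear speed of long_tube below 0.02 m/s and contact force between long_tube and the fingers above 0.5 N and contact force between long_tube and tray below 0.1 N and contact force between long_tube and rack below 0.1 N and value of joint keeper above 0.0415 m and z of short_tube in the frame of rack below 0.025 m and angle between short_tube's own z axis and vertical below 0.15 rad); the arm keeps its last pose, push and grip.
It fails at once if the shorter tube is shifted by more than 3 cm (distance of short_tube from where it was at the start of the episode above 0.03 m).
It fails at once if a bystander (beaker, bottle, jar, spatula) is shifted by more than 3 cm (distance of any of beaker, reagent, jar, spatula from where it was at the start of the episode above 0.03 m).
It also fails if it takes over 54 s, if anything falls off the work surface, if the arm or the gripper's body presses on something with over 40 N, if the wrist force passes 120 N, or if a joint passes its speed limit or range.

## Robot

A 7-joint arm with a two-finger parallel gripper is mounted at the origin on the work surface. World frame = base frame: x ahead of the robot, y to its left, z up, the work surface at z = 0. Lengths are in m, angles in rad, forces in N, time in s.
With the tool pointing down it reaches from about 0.4 to 0.85 m from the base axis. Payload 10.4 kg.
Tool frame: the origin (TCP) lies midway between the tips of the shut fingers; the grasp point (between the pads) lies r.grip_point_offset behind it (r.grip_point_offset is the distance from the TCP to the grasp point, in m); z points along the fingers, y is the line along which they close (so a half turn about z gives the same grasp; the last joint's range is limited). The gripper opens to 87 mm and grips with 3 to 60 N. Pads are 19 mm wide; open, the fingers measure 117 mm over their backs; the gripper's body (75 mm by 190 mm) begins 51 mm behind the grasp point.
Start: joints at [-1.357, 0.332, -0.065, 1.46, 0.022, 1.35, -0.088], TCP at [0.147, 0.608, 0.223] pointing down, gripper open.
Joint ranges: [-2.6, 2.6], [-0.5, 2.12], [-1.47, 1.34], [0.16, 2.42], [-1.27, 4.41], [0.06, 2.06], [-2.6, 2.6]. Speed limits (rad/s): [2.22, 2.22, 2.79, 2.79, 3.14, 3.14, 3.14].

## Interface

Orientations are given as a unit quaternion [x, y, z, w].
In Python, from bench import r gives the robot as it stands.
- The arm moves only by the tool play_rows, never from a script. Its arguments are lists of equal length, an entry for each row: "claw": the closure, from 0 (fully open) to 1 (shut); "delta_pos": the shift along the tool's x, y, z scaled (see below), a list of three; "delta_rot": the turn, a rotation vector about the tool's x, y, z scaled (see below), a list of three. A call has 1 to 8 rows; each row shifts and turns the commanded pose from where the row before left it, along the tool's axes as they then stand; what a row does not reach is not made up. The controller multiplies each number of a shift by 200 mm and each number of a turn by pi rad. A row lasts 1/10 s, in which the tool goes at most 50 mm and 8.59 degrees, less where a joint would pass 70% of its speed; a pose out of reach is approached as far as the arm can. A call with a number of a shift or a turn outside -1 to 1 is refused whole. A call with a gripper value outside its range is refused whole. The fingers move at their own pace and stop on an object; "squeeze" is the grip in N (left out, the last holds). Time passes only in rows, so rows that do not move let the fingers close. It gives the time, the measured TCP pose, the force, the opening and the grip force at its end, in the units of the state.
- r.read_state(): the state, without advancing time (a new reading comes with each control period).
- r.camera(name): name is "side" or "top"; returns a dict with "pixels" (384x512x3 uint8, red, green, blue), "camera_matrix" (3x3 intrinsics, pixels), "cam_to_world" (4x4, takes a point from camera to world coordinates). Camera axes: x right, y up, looking along -z (the intrinsics and any distortion apply to the point x, -y, -z); pixel columns grow to the right and rows downward; lengths in m; the calibration is good to about 2 mm. A picture is of the moment at which its call begins. There is no depth.
- r.close_job(): hands the job in; it is judged then, once.
The state is a dict: "time": time; "joint_positions": joint angles; "joint_vel": joint speeds; "joint_torque": joint torques, N m; "ee_pos": TCP position; "eef_rot": TCP orientation; "ft_force": force on the tool from outside, world axes, zero at the start; "torque": the same for the moment, N m; "width": finger opening in m; "grip_force": force on a finger pad.
Only numpy, scipy, OpenCV 4.12 (cv2) and the standard library are available. Lean on these libraries where they do the work, as an engineer would, in place of code of your own. Each camera call takes 0.05 s, during which the arm holds its last target. There are 200 camera calls.

## Working session

There is one attempt and no reset: what is moved stays moved. The work goes in short steps, Python scripts to look and compute and a tool call to move; the robot and the scene stay as the last step left them, time stands still between calls to the robot, and variables do not carry over. Pictures are saved under pics/ and viewed, at most 10 in all, crops included, and the job is handed in when it is done.

Besides the shell and the picture viewer there is one more tool, called after "Call:" as a command line: name --argument value ..., lists and objects as JSON in quotes. play_rows: Moves the arm, as the interface text tells. Shifts and turns lie within -1 to 1; 1 stands for 200 mm of shift or pi rad of turn. Its arguments: {"type":"object","properties":{"claw":{"type":"array"},"delta_pos":{"type":"array"},"delta_rot":{"type":"array"},"squeeze":{"type":"number"}},"required":["claw","delta_pos","delta_rot"]}

```bash
ls; mkdir -p pics; python3 - <<'E'
from bench import r
import cv2,pickle
d={}
for n in("side","top"):
    c=r.camera(n); d[n]=c; cv2.imwrite(f"pics/{n}0.png",c["pixels"][:,:,::-1]); print(n,c["camera_matrix"],c["cam_to_world"],[k for k in c])
pickle.dump(d,open("c0.pkl","wb"))
print(r.read_state(),r.grip_point_offset)
E
```

```text
pics
side [[399.13713483   0.         253.80682263]
 [  0.         399.13713483 191.63608647]
 [  0.           0.           1.        ]] [[ 9.93692143e-01  7.14061839e-02 -8.64701249e-02  5.10453558e-01]
 [-1.12140487e-01  6.28173251e-01 -7.69949919e-01 -5.96330087e-01]
 [-6.60966007e-04  7.74789986e-01  6.32218348e-01  6.16844953e-01]
 [ 0.00000000e+00  0.00000000e+00  0.00000000e+00  1.00000000e+00]] ['pixels', 'camera_matrix', 'cam_to_world']
top [[404.73946009   0.         255.81809202]
 [  0.         404.73946009 191.16949319]
 [  0.           0.           1.        ]] [[-0.02999198  0.99812034 -0.05344409  0.53057287]
 [-0.99900408 -0.03169985 -0.0314002   0.01260895]
 [-0.03303535  0.05244911  0.99807703  0.92878755]
 [ 0.          0.          0.          1.        ]] ['pixels', 'camera_matrix', 'cam_to_world']
{'time': 0.1, 'joint_positions': array([-1.35660651,  0.33281042, -0.06470162,  1.4608676 ,  0.02161963,
        1.34987401, -0.08849776]), 'joint_vel': array([ 7.79333749e-04, -1.74759744e-03,  7.66842914e-05, -4.26684779e-03,
        5.70542746e-04,  2.59209798e-04, -5.66638306e-04]), 'joint_torque': array([ 1.10929293e-03, -6.24551725e+01,  2.41267268e-02, -3.90715849e+01,
       -6.15170435e-02,  3.67102353e-02,  2.47931467e-05]), 'ee_pos': array([0.14654273, 0.6072248 , 0.22182751]), 'eef_rot': array([ 1.18104821e-01,  9.93000933e-01, -6.30531820e-04, -3.72471677e-05]), 'ft_force': array([-0.81685201,  0.10942542, -0.03112999]), 'torque': array([0.05110486, 0.00152691, 0.02479439]), 'grip_force': 0.0, 'width': 0.08699738611832131} 0.0187
```

View pics/side0.png

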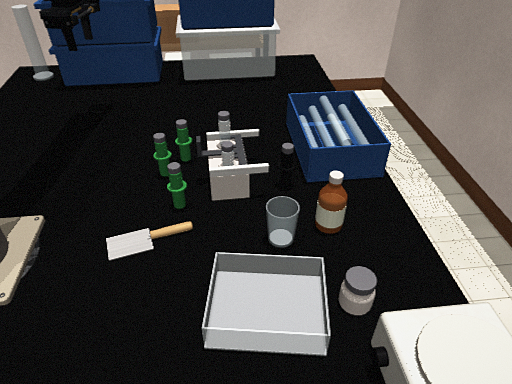

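View pics/top0.png

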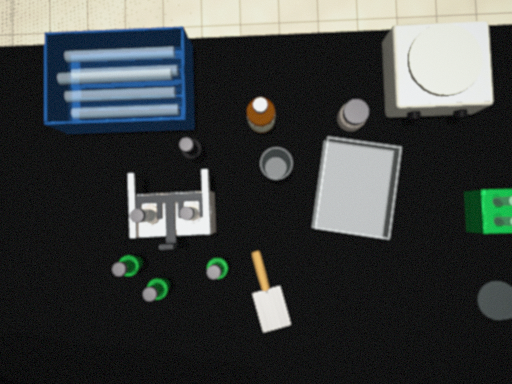

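The side view shows the rack at about (230,165) and the tray at (268,300). The top view shows the rack at (172,212), the tab at (168,246), tubes at (138,215) and (188,213), the tray at (358,188), and green decoys near the tab. I'll enlarge both next.

```bash
python3 - <<'E'
import cv2,numpy as np
a=cv2.imread("pics/top0.png")[155:295,100:240]; b=cv2.imread("pics/side0.png")[95:215,140:300]
f=lambda i,s:cv2.resize(i,s,interpolation=cv2.INTER_CUBIC)
o=np.zeros((560,800,3),np.uint8); o[:400,:400]=f(a,(400,400)); o[:300,400:]=f(b,(400,300))
o=np.clip(o.astype(float)*1.0,0,255); o=(255*(o/255)**.5).astype(np.uint8)
cv2.imwrite("pics/crop.png",o)
E
```

```text
(no output)
```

View pics/crop.png

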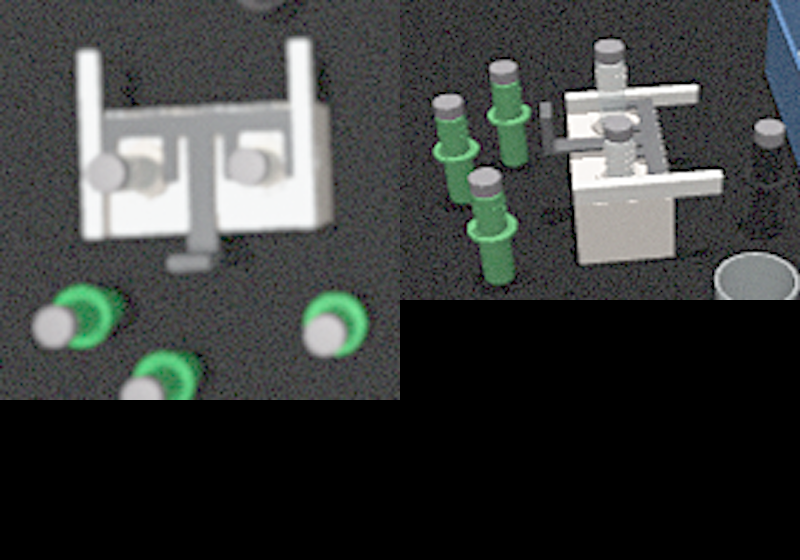

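The crop shows stopper tops at (137.5,215.5) and (187,213.5) in the top view and (223,113.5) and (227,144) in the side view. The tab top is at (166,247) top and (198.5,136) side, and the rail ends are visible. I'll triangulate these.

```bash
cat > h.py <<'E'
import numpy as np,pickle
def ray(c,u,v):
    K=c["camera_matrix"];T=c["cam_to_world"]
    d=np.linalg.solve(K,[u,v,1.]); d=T[:3,:3]@(d*[1,-1,-1]); return T[:3,3],d
def plane(c,u,v,z):
    o,d=ray(c,u,v); return o+d*(z-o[2])/d[2]
def tri(c1,p1,c2,p2):
    o1,d1=ray(c1,*p1);o2,d2=ray(c2,*p2)
    s=np.linalg.lstsq(np.c_[d1,-d2],o2-o1,rcond=None)[0]
    a,b=o1+s[0]*d1,o2+s[1]*d2
    return (a+b)/2,np.linalg.norm(a-b)
E
python3 - <<'E'
from h import *
import cv2
np.set_printoptions(precision=4,suppress=True)
d=pickle.load(open("c0.pkl","rb"));t,s=d["top"],d["side"]
T=lambda x,y:(x/400*140+100-.32,y/400*140+155-.32)
S=lambda x,y:((x-400)/2.5+140-.3,y/2.5+95-.3)
for n,a,b in[("L",T(107,173),S(608,46)),("R",T(248,167),S(618,123)),("tab",T(188,263),S(546,104)),
 ("railL end",T(89,50),S(697,88)),("railR end",T(299,40),S(720,173))]:
    print(n,*tri(t,a,s,b))
for n,a in[("railL far",(89,50)),("railL near",(93,239)),("railR far",(299,40)),("railR near",(308,230))]:
    print(n,plane(t,*T(*a),.088))
print("tab",plane(t,*T(188,263),.122),plane(s,*S(546,104),.122))
print("L",plane(t,*T(107,173),.16),plane(t,*T(107,173),.13),plane(s,*S(608,46),.16),plane(s,*S(608,46),.13))
print("R",plane(t,*T(248,167),.16),plane(t,*T(248,167),.13),plane(s,*S(618,123),.16),plane(s,*S(618,123),.13))
# tray: rim corners
hsv=cv2.cvtColor(t["pixels"],cv2.COLOR_RGB2HSV); g=t["pixels"].mean(2)
m=((g>60)).astype(np.uint8); m[:,:300]=0;m[:,420:]=0;m[:132]=0;m[250:]=0
m=cv2.morphologyEx(m,cv2.MORPH_OPEN,np.ones((5,5)))
c=max(cv2.findContours(m,0,2)[0],key=cv2.contourArea); rc=cv2.minAreaRect(c);print(rc)
for p in cv2.boxPoints(rc): print(plane(t,*p,.06))
g=s["pixels"].mean(2)
for q in[(213,254),(327,258),(206,345),(328,350)]: print("sidecorner",plane(s,*q,.06))
E
```

```text
L [0.5329 0.2661 0.1583] 0.0001593664501790993
R [0.535  0.177  0.1275] 0.0017349522962744226
tab [0.4698 0.2208 0.1256] 0.0021325994345720474
railL end [0.6241 0.3024 0.085 ] 0.000559192886546267
railR end [0.6262 0.1458 0.0867] 0.0003977222911751133
railL far [0.624  0.3014 0.088 ]
railL near [0.4852 0.3003 0.088 ]
railR far [0.6262 0.1456 0.088 ]
railR near [0.4873 0.1422 0.088 ]
tab [0.4684 0.2218 0.122 ] [0.4705 0.2267 0.122 ]
L [0.5328 0.2656 0.16  ] [0.5329 0.2754 0.13  ] [0.5329 0.2629 0.16  ] [0.5344 0.3193 0.13  ]
R [0.534  0.1704 0.16  ] [0.5341 0.1765 0.13  ] [0.5342 0.1257 0.16  ] [0.5357 0.1731 0.13  ]
((356.72479248046875, 187.25148010253906), (81.12879943847656, 96.0433578491211), 7.969610214233398)
[ 0.4924 -0.0729  0.06  ]
[ 0.6956 -0.109   0.06  ]
[ 0.6652 -0.2788  0.06  ]
[ 0.4638 -0.2411  0.06  ]
sidecorner [ 0.491  -0.0912  0.06  ]
sidecorner [ 0.6983 -0.1245  0.06  ]
sidecorner [ 0.4745 -0.2717  0.06  ]
sidecorner [ 0.6544 -0.3001  0.06  ]
```

Call:
play_rows --claw '[1,1,1,1,1,1,1,1]' --delta_pos '[[0,0,-0.03],[0,0,-0.03],[-0.1,-0.135,0],[-0.1,-0.135,0],[-0.1,-0.135,0],[-0.1,-0.135,0],[-0.1,-0.135,0],[-0.1,-0.135,0]]' --delta_rot '[[0,0,-0.0405],[0,0,-0.0405],[0,0,0],[0,0,0],[0,0,0],[0,0,0],[0,0,0],[0,0,0]]'

```text
time: 0.9
ee_pos: [0.2701, 0.4463, 0.2343]
eef_rot: [-0.009, 1.0, -0.0, -0.0]
ft_force: [0.8, -0.1, 0.7]
width: 0.0311
grip_force: 0.0
```

Call:
play_rows --claw '[1,1,1,1,1,1,1,1]' --delta_pos '[[-0.11,-0.155,0],[-0.11,-0.155,0],[-0.11,-0.155,0],[-0.11,-0.155,0],[-0.11,-0.155,0],[-0.11,-0.155,0],[-0.11,-0.155,0],[0,0,0]]' --delta_rot '[[0,0,0],[0,0,0],[0,0,0],[0,0,0],[0,0,0],[0,0,0],[0,0,0],[0,0,0]]'

```text
time: 1.7
ee_pos: [0.43, 0.2286, 0.2344]
eef_rot: [-0.005, 1.0, -0.001, 0.0]
ft_force: [0.2, 0.0, 0.1]
width: 0.0006
grip_force: 0.0
```

Call:
play_rows --claw '[1,1,1,1,1,1]' --delta_pos '[[0,-0.035,0.13],[0,0,0.13],[0,0,0.13],[0,0,0.13],[0,0,0.13],[0,0,0]]' --delta_rot '[[0,0,0],[0,0,0],[0,0,0],[0,0,0],[0,0,0],[0,0,0]]'

```text
time: 2.3
ee_pos: [0.425, 0.2256, 0.1015]
eef_rot: [-0.009, 1.0, -0.002, -0.002]
ft_force: [-0.8, 1.2, 0.2]
width: 0.0003
grip_force: 0.0
```

```bash
python3 - <<'E'
from bench import r
import cv2,numpy as np
a=r.camera("top")["pixels"][155:295,100:240,::-1]; b=r.camera("side")["pixels"][95:215,140:300,::-1]
f=lambda i,s:cv2.resize(i,s,interpolation=cv2.INTER_CUBIC)
o=np.zeros((400,800,3),np.uint8); o[:400,:400]=f(a,(400,400)); o[:300,400:]=f(b,(400,300))
cv2.imwrite("pics/crop2.png",(255*(o/255)**.5).astype(np.uint8)); print(r.read_state()["ee_pos"])
E
```

```text
[0.42716307 0.22672275 0.10490359]
```

View pics/crop2.png

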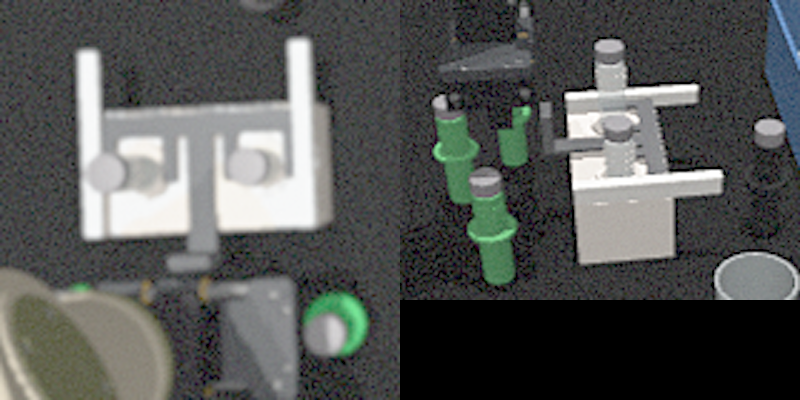

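The fingers are in front of the tab and clear of it. Now I'll push.

Call:
play_rows --claw '[1,1,1,1,1,1]' --delta_pos '[[-0.05,-0.025,0],[-0.05,0,0],[-0.05,0,0],[-0.05,0,0],[0,0,0],[0,0,0]]' --delta_rot '[[0,0,0],[0,0,0],[0,0,0],[0,0,0],[0,0,0],[0,0,0]]'

```text
time: 3.0
ee_pos: [0.4677, 0.2221, 0.1044]
eef_rot: [-0.009, 1.0, -0.0, -0.0]
ft_force: [-0.2, 0.7, -0.6]
width: 0.0005
grip_force: 0.0
```

Call:
play_rows --claw '[1,1,1,1,1,1]' --delta_pos '[[-0.025,0,0],[-0.025,0,0],[-0.025,0,0],[-0.025,0,0],[0,0,0],[0,0,0]]' --delta_rot '[[0,0,0],[0,0,0],[0,0,0],[0,0,0],[0,0,0],[0,0,0]]'

```text
time: 3.6
ee_pos: [0.4878, 0.2225, 0.1046]
eef_rot: [-0.009, 1.0, 0.0, 0.0]
ft_force: [-0.7, -0.2, 0.2]
width: 0.0006
grip_force: 0.0
```

Call:
play_rows --claw '[1,1,1,1,1,1]' --delta_pos '[[-0.02,0,0],[-0.02,0,0],[-0.02,0,0],[0,0,0],[0,0,0],[0,0,0]]' --delta_rot '[[0,0,0],[0,0,0],[0,0,0],[0,0,0],[0,0,0],[0,0,0]]'

```text
time: 4.2
ee_pos: [0.4922, 0.223, 0.1038]
eef_rot: [-0.01, 1.0, -0.001, -0.008]
ft_force: [-37.4, -5.4, 26.2]
width: 0.0003
grip_force: 18.8
```

```bash
python3 - <<'E'
from bench import r
import cv2,numpy as np
a=r.camera("top")["pixels"][155:295,100:240,::-1]; b=r.camera("side")["pixels"][95:215,140:300,::-1]
f=lambda i,s:cv2.resize(i,s,interpolation=cv2.INTER_CUBIC)
o=np.zeros((400,800,3),np.uint8); o[:400,:400]=f(a,(400,400)); o[:300,400:]=f(b,(400,300))
cv2.imwrite("pics/crop3.png",(255*(o/255)**.5).astype(np.uint8)); print(r.read_state()["ee_pos"])
E
```

```text
[0.49216487 0.22304056 0.10384403]
```

View pics/crop3.png

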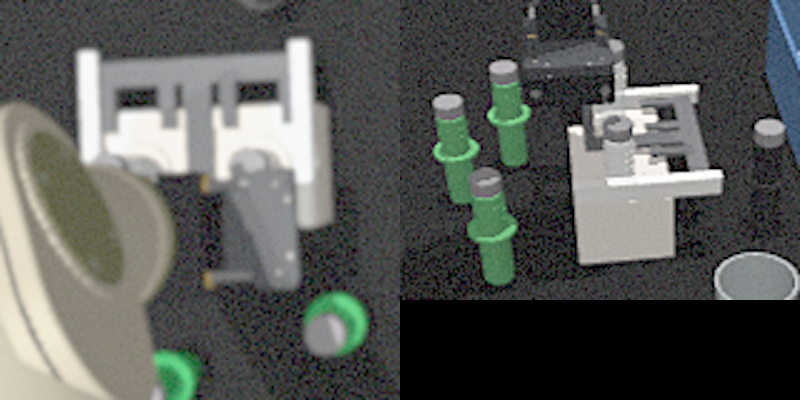

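The keeper has slid to the end (cross bar at crop row about 70) and reads a 37 N stop force. I'll back off and rise.

Call:
play_rows --claw '[1,1,1,1,1,1,1,1]' --delta_pos '[[0.03,0,0],[0.06,0,0],[0.06,0,0],[0,0,-0.15],[0,0,-0.2],[0,0,-0.2],[0,0,-0.2],[0,0,0]]' --delta_rot '[[0,0,0],[0,0,0],[0,0,0],[0,0,0],[0,0,0],[0,0,0],[0,0,0],[0,0,0]]'

```text
time: 5.1
ee_pos: [0.4713, 0.2232, 0.2602]
eef_rot: [-0.009, 1.0, 0.003, 0.004]
ft_force: [0.1, 0.2, 0.1]
width: 0.0004
grip_force: 0.0
```

```bash
python3 - <<'E'
from bench import r
import cv2,numpy as np
t=r.camera("top");s=r.camera("side")
a=t["pixels"][155:295,100:240,::-1]; b=s["pixels"][95:215,140:300,::-1]
f=lambda i,s:cv2.resize(i,s,interpolation=cv2.INTER_CUBIC)
o=np.zeros((400,800,3),np.uint8); o[:400,:400]=f(a,(400,400)); o[:300,400:]=f(b,(400,300))
cv2.imwrite("pics/crop4.png",(255*(o/255)**.5).astype(np.uint8)); st=r.read_state();print(st["ee_pos"],st["joint_positions"])
E
```

```text
[0.46952336 0.22240518 0.25513658] [-0.7994148   0.073009    0.28553201  1.70435817 -0.02132654  1.36505873
  1.07822457]
```

View pics/crop4.png

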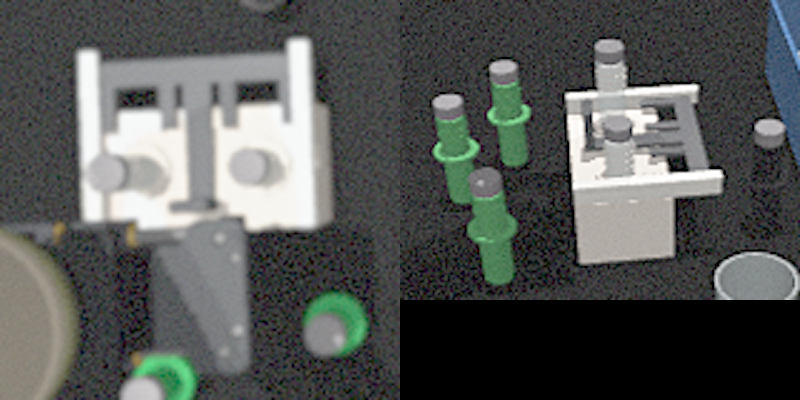

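The tab is now at crop (192,206) in the top view, and the cross bar spans rows 57 to 81. I'll check the keeper's travel numerically.

```bash
python3 - <<'E'
from h import *
d=pickle.load(open("c0.pkl","rb"));t,s=d["top"],d["side"]
T=lambda x,y:(x/400*140+100-.32,y/400*140+155-.32)
o=np.array([.534,.2215]);c,q=np.cos(.018),np.sin(.018)
for n,p,z in[("bar far",(195,57),.081),("bar near",(160,82),.081),("tab0",(188,263),.122),("tab1",(193,206),.122)]:
    w=plane(t,*T(*p),z)[:2]-o; print(n,w[0]*c+w[1]*q,-w[0]*q+w[1]*c)
E
```

```text
bar far 0.08299289161975358 0.0014300767234401704
bar near 0.06573971706680111 0.028225566319997387
tab0 -0.06556617303889731 0.0014680893759949436
tab1 -0.026033182196205883 -0.0034981819751428687
```

Call:
play_rows --claw '[0.3,0.3,0.3,0.3,0.3,0.3]' --delta_pos '[[-0.105,0.07,0],[-0.105,0.07,0],[-0.11,0.07,0],[0,0,0],[0,0,0],[0,0,0]]' --delta_rot '[[0,0,0],[0,0,0],[0,0,0],[0,0,0],[0,0,0],[0,0,0]]'

```text
time: 5.8
ee_pos: [0.532, 0.2647, 0.2538]
eef_rot: [-0.009, 1.0, -0.0, -0.001]
ft_force: [0.2, -0.2, -0.5]
width: 0.0407
grip_force: 0.0
```

Call:
play_rows --claw '[0.3,0.3,0.3,0.3,0.3,0.3,0.3,0.3]' --delta_pos '[[-0.005,0.006,0],[0,0,0],[0,0,0.15],[0,0,0.15],[0,0,0.15],[0,0,0.15],[0,0,0.14],[0,0,0]]' --delta_rot '[[0,0,0],[0,0,0],[0,0,0],[0,0,0],[0,0,0],[0,0,0],[0,0,0],[0,0,0]]'

```text
time: 6.6
ee_pos: [0.5313, 0.2654, 0.1031]
eef_rot: [-0.009, 1.0, -0.002, -0.003]
ft_force: [-0.1, -1.0, 0.0]
width: 0.0612
grip_force: 0.0
```

Call:
play_rows --claw '[1,1,1,1,1,1,1,1]' --delta_pos '[[0,0,0],[0,0,0],[0,0,0],[0,0,0],[0,0,0],[0,0,0],[0,0,0],[0,0,0]]' --delta_rot '[[0,0,0],[0,0,0],[0,0,0],[0,0,0],[0,0,0],[0,0,0],[0,0,0],[0,0,0]]' --squeeze 25

```text
time: 7.4
ee_pos: [0.5339, 0.2667, 0.107]
eef_rot: [-0.009, 1.0, 0.0, 0.0]
ft_force: [-1.4, -1.3, 5.8]
width: 0.0275
grip_force: 25.0
```

Call:
play_rows --claw '[1,1,1,1,1,1,1,1]' --delta_pos '[[0,0,-0.05],[0,0,-0.08],[0,0,-0.12],[0,0,-0.15],[0,0,-0.15],[0,0,-0.15],[0,0,-0.15],[0,0,-0.1]]' --delta_rot '[[0,0,0],[0,0,0],[0,0,0],[0,0,0],[0,0,0],[0,0,0],[0,0,0],[0,0,0]]'

```text
time: 8.2
ee_pos: [0.5339, 0.2665, 0.2992]
eef_rot: [-0.009, 1.0, 0.001, 0.001]
ft_force: [0.1, -0.8, -0.9]
width: 0.0274
grip_force: 25.0
```

```bash
python3 - <<'E'
from bench import r
import cv2
cv2.imwrite("pics/lift.png",r.camera("side")["pixels"][:,:,::-1]); st=r.read_state();print(st["ee_pos"],st["joint_positions"],st["ft_force"])
E
```

```text
[0.53465326 0.26692926 0.30202345] [-0.78661612  0.23723023  0.30367881  1.43005106 -0.07125323  1.47946877
  1.10352119] [-0.5096098   0.12183314  1.7658857 ]
```

View pics/lift.png

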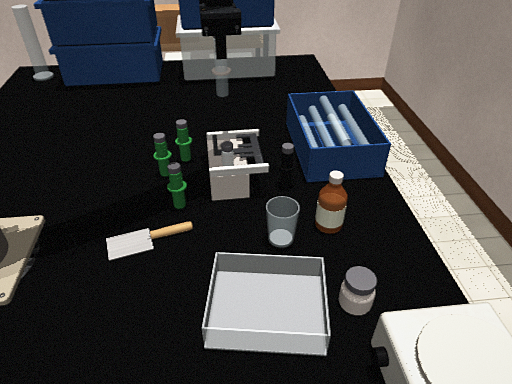

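The tube is drawn clear of the rack and the short tube stays put. Next I'll carry it sideways to the tray.

Call:
play_rows --claw '[1,1,1,1,1,1,1,1]' --delta_pos '[[0,-0.06,0],[0,-0.12,0],[0,-0.17,0],[0,-0.17,0],[0,-0.17,0],[0,-0.17,0],[0,-0.17,0],[0,-0.17,0]]' --delta_rot '[[0,0,0],[0,0,0],[0,0,0],[0,0,0],[0,0,0],[0,0,0],[0,0,0],[0,0,0]]'

```text
time: 9.05
ee_pos: [0.5368, 0.0242, 0.295]
eef_rot: [-0.008, 1.0, -0.0, -0.001]
ft_force: [0.1, -0.1, -1.4]
width: 0.0279
grip_force: 25.0
```

Call:
play_rows --claw '[1,1,1,1,1,1,1,1]' --delta_pos '[[-0.02,-0.17,0],[-0.02,-0.17,0],[-0.02,-0.17,0],[-0.02,-0.17,0],[-0.02,-0.16,0],[0,-0.12,0],[0,-0.06,0],[0,0,0]]' --delta_rot '[[0,0,0],[0,0,0],[0,0,0],[0,0,0],[0,0,0],[0,0,0],[0,0,0],[0,0,0]]'

```text
time: 9.85
ee_pos: [0.5604, -0.179, 0.2955]
eef_rot: [-0.007, 1.0, -0.0, -0.001]
ft_force: [0.2, 0.3, -2.0]
width: 0.0268
grip_force: 25.0
```

```bash
python3 - <<'E'
from bench import r
st=r.read_state();print(st["ee_pos"],st["eef_rot"],st["joint_positions"],st["ft_force"],st["width"])
E
```

```text
[ 0.56038105 -0.17897039  0.29554702] [-7.16106944e-03  9.99973951e-01 -1.31547297e-04 -8.94310064e-04] [-0.27150791  0.24275403  0.61529701  1.47340718 -0.13904795  1.47123513
  1.92908571] [ 0.21630608  0.33091153 -1.95428331] 0.026785366511409357
```

Call:
play_rows --claw '[1,1,1,1,1,1,1,1]' --delta_pos '[[0,0,0],[0,0,0],[0,0,0],[0,0,0],[0,0,0],[0,0,0],[0,0,0],[0,0,0]]' --delta_rot '[[0,-0.02,0],[0,-0.035,0],[0,-0.04,0],[0,-0.04,0],[0,-0.04,0],[0,-0.04,0],[0,-0.035,0],[0,0,0]]'

```text
time: 10.65
ee_pos: [0.5588, -0.1748, 0.2933]
eef_rot: [-0.008, 0.924, 0.006, 0.382]
ft_force: [-0.2, 0.6, -1.8]
width: 0.0275
grip_force: 25.0
```

Call:
play_rows --claw '[1,1,1,1]' --delta_pos '[[0,0,0],[0,0,0],[0,0,0],[0,0,0]]' --delta_rot '[[0,0,0],[0,0,0],[0,0,0],[0,0,0]]'

```text
time: 11.05
ee_pos: [0.5622, -0.177, 0.2969]
eef_rot: [-0.008, 0.924, 0.003, 0.382]
ft_force: [0.4, -0.7, -0.2]
width: 0.0275
grip_force: 25.0
```

```bash
python3 - <<'E'
from bench import r
import cv2,pickle
from scipy.spatial.transform import Rotation as R
s=r.camera("side");t=r.camera("top");pickle.dump({"side":s,"top":t},open("c1.pkl","wb"))
cv2.imwrite("pics/end.png",s["pixels"][:,:,::-1])
st=r.read_state();print(st["time"],st["ee_pos"],R.from_quat(st["eef_rot"]).as_matrix()[:,2],st["joint_positions"],st["joint_vel"],st["width"])
E
```

```text
11.15 [ 0.56189751 -0.17706296  0.29660422] [ 0.70649434  0.01221394 -0.70761329] [-0.31689714 -0.36743315  0.58924519  2.14703342 -0.06768849  0.55258215
  1.95298664] [ 0.00245016 -0.00726107  0.00252437  0.00813949 -0.0024597  -0.00244132
  0.00350526] 0.027122584101321647
```

View pics/end.png

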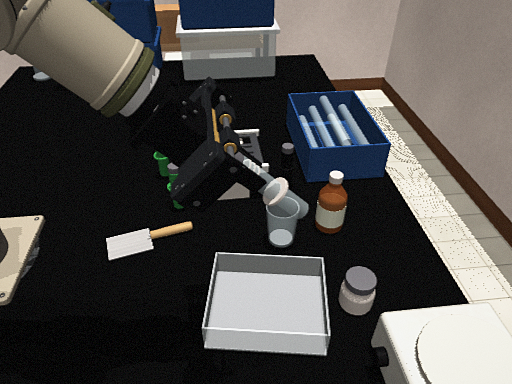

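The tube hangs slanted in the fingers, with its collar at (277,190) and lower end at (303,210). I'll check that against the expected pose, and hand in if it matches.

```bash
python3 - <<'E'
from h import *
from bench import r
c=pickle.load(open("c1.pkl","rb"))["side"];T=np.linalg.inv(c["cam_to_world"])
p=np.array([.5619,-.1771,.2966]);z=np.array([.7065,.0122,-.7076]);ok=True
for k,e in((.0335,(277,190)),(.091,(303,210))):
    q=(T@np.r_[p+k*z,1])[:3]*[1,-1,-1]; u=(c["camera_matrix"]@q)[:2]/q[2]; print(u,e); ok&=np.hypot(*(u-e))<12
print(p+.0185*z,ok)
if ok: print(r.close_job())
E
```

```text
[274.09701658 189.82603532] (277, 190)
[300.94639852 209.42051687] (303, 210)
[ 0.57497025 -0.1768743   0.2835094 ] True
the job is handed in; nothing more can be done
None
```

I pushed the keeper home and handed the job in with the long tube held still over the middle of the tray, stopper end up at about 45 degrees, its lower end about 17 cm above the rim; the verdict wasn't shown.

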